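# Lock the new filter cartridge into the water dispenser

## Task

Fit the new water filter: take the white cartridge with the blue grip, lower it into the open well of the filter dispenser feel its pins into the entry slots at the white marks, press it down gently against the spring and turn it clockwise to the stop at the blue marks, then let it rise into its locking notches and let go. Do not force it - the plastic pins and collar crack under a hard push or twist - and leave the spent cartridge and the other things on the worktop where they are.

Things in the scene. Friction and masses are not known exactly. Their poses are not given: they have to be found in the camera images.
- new_cartridge: The new filter cartridge, loose, standing upright: white cylinder with two blue bands, 48 mm wide, flat top 98 mm above the foot, the lowest 12 mm tapering to 34 mm; 0.15 to 0.26 kg. A blue grip bar stands on top and two bayonet pins stick out near it, both along its x axis; a half turn changes nothing. Origin: centre of the underside; z up along its axis.
- new_cartridge_grip (a point): Point on the new cartridge's axis inside its blue grip bar, 120 mm above the foot, 22 mm above the cylinder's flat top: place for the TCP, pointing down and closing along the cartridge's y. The bar is 44 mm long (x), 14 mm thick (y), 98 to 126 mm above the foot. Same axes as the cartridge.
- new_cartridge_pin (a point): Outer end of one of the two round bayonet pins of the new cartridge: 33 mm from the axis along its +x (the other along -x), 72 mm above the foot. Pins are 9 mm in diameter.
- filter_unit: White and black countertop filter dispenser, 188 mm deep, 120 mm wide and high, fixed, on levelling feet that raise it 0 to 10 mm; overhanging spout at its front (-x, towards the robot). Origin: centre of its underside; y to its left, z up. The open filter well is in its top, 35 mm behind the origin.
- well (a point): Centre of the mouth of the filter well, level with the top of its grey bayonet ring, 120 mm above the dispenser's origin; axes of the dispenser. Bore 51 mm wide. The ring was screwed in by hand: it is firm, but its slots point up to 20 degrees either way of nominal, which is 10 degrees clockwise of the dispenser's x axis seen from above (cartridge x at yaw -0.175 rad here, either way round).
- rim (a point): Underside of the ring's 10 mm thick rim, on the well's axis. The rim has two 12 mm wide entry slots facing each other, beside white marks (pins enter within 0.05 rad; off the slots they land on the rim's top, foot 67.5 mm below the mouth), and two 4 mm deep locking notches underneath, at the blue marks, 80 degrees clockwise of the slots; a hard stop comes 3 degrees after the notch's middle.
- seat (a point): Top of the spring-loaded valve seat when up, on the well's axis, 79.5 mm below the mouth; a cartridge in the slots stands on it. It pushes with 4 N plus 1 N per mm pressed. Pressed 7 to 10 mm (11 to 14 N) the pins pass under the rim and turn clockwise only; at 10 mm they meet a hard floor. Locked and let go: 3 mm down. Over 40 N between cartridge and dispenser cracks the plastic.
- old_cartridge: The spent cartridge, same shape and size, yellow-brown with a grey grip, standing on the worktop; leave it. Origin: centre of the underside.
- glass: Small clear glass, 48 mm wide, 58 mm high, under the spout; leave it. Origin: centre of the underside.
- mug: Blue and white mug, 78 mm wide, 92 mm high; leave it. Origin: centre of the underside.
- lemon: Lemon, 78 mm long, 55 mm thick; leave it. Origin: centre of the underside.
- garlic: Garlic bulb, 60 mm; leave it. Origin: centre of the underside.
- teaspoon: Teaspoon with a red handle, 132 mm long, lying on the worktop; leave it.

How it is judged (in metres and radians):
On the way, in this order (a step that is already met when the one before it is completed fails the run):
1. the new cartridge sits in the well, upright, with its pins in the entry slots (z of new_cartridge in the frame of well below -0.0765 m and angle between the x axis of new_cartridge and the y axis of well, either way round above 1 rad and horizontal distance between new_cartridge and well below 0.004 m and angle between new_cartridge's own z axis and vertical below 0.08 rad), for 0.1 s.
2. it is pressed down until the pins are under the rim, and turned there at least halfway to the notches (z of new_cartridge in the frame of well below -0.085 m and angle between the x axis of new_cartridge and the y axis of well, either way round below 0.8 rad), for 0.1 s.
At the end, for the whole second after the job is handed in: The new cartridge is locked: turned through and risen into the notches (origin 80.8 to 84.8 mm below the well's mouth, grip within 0.45 rad of the dispenser's y axis, as the ring may point), upright within 0.06 rad, within 3 mm of the well's axis, released and still (z of new_cartridge in the frame of well between -0.0848 and -0.0808 m and angle between the x axis of new_cartridge and the y axis of well, either way round below 0.45 rad and horizontal distance between new_cartridge and well below 0.003 m and angle between new_cartridge's own z axis and vertical below 0.06 rad and linear speed of new_cartridge below 0.01 m/s); the robot touches nothing.
It fails at once if the contact force between the new cartridge and the dispenser passes 40 N (contact force between new_cartridge and filter_unit above 40 N).
It fails at once if the spent cartridge, the glass, the mug, the lemon, the garlic or the teaspoon is shifted by more than 20 mm (distance of any of old_cartridge, glass, mug, lemon, garlic, teaspoon from where it was at the start of the episode above 0.02 m).
It also fails if it takes over 72 s, if anything falls off the work surface, if the arm or the gripper's body presses on something with over 40 N, if the wrist force passes 120 N, or if a joint passes its speed limit or range.

## Robot

A 7-joint arm with a two-finger parallel gripper is mounted at the origin on a cart in front of the work surface, level with it; the furniture and walls round the work are solid. World frame = base frame: x ahead of the robot, y to its left, z up, the work surface at z = 0. Lengths are in m, angles in degrees, forces in N, time in s.
With the tool pointing down it reaches from about 0.425 to 0.875 m from the base axis. Payload 4.7 kg.
Tool frame: the origin (TCP) lies between the finger pads, 19 mm behind the fingertips; this is the grasp point; z points along the fingers, y is the line along which they close (so a half turn about z gives the same grasp; the last joint's range is limited). The gripper opens to 87 mm and grips with 3 to 60 N. Pads are 19 mm wide; open, the fingers measure 117 mm over their backs; the gripper's body (75 mm by 190 mm) begins 51 mm behind the grasp point.
Start: joints at [-72.359, 18.392, -4.016, 83.108, 1.295, 78.541, -3.26], TCP at [0.188, 0.622, 0.241] pointing down, gripper open.
Joint ranges: [-163.93, 163.93], [-17.29, 119.83], [-79.2, 71.16], [3.27, 140.29], [-89.18, 269.18], [5.43, 117.66], [-154.24, 154.24]. Speed limits (degrees/s): [147.25, 147.25, 180, 180, 180, 180, 180].

## Interface

Orientations are given as [roll, pitch, yaw] about the fixed x, y, z axes, in that order (R = Rz(yaw) Ry(pitch) Rx(roll)).
In Python, from cell import sensors, vision, workorder gives the robot as it stands.
- The arm moves only by the tool drive_tool, never from a script. Its argument "moves" is a list of rows, each an object of numbers: "x", "y", "z": the shift along the tool's x, y, z in mm; "rx", "ry", "rz": the turn, a rotation vector about the tool's x, y, z in rad; "fingers": the closure, from -1 (fully open) to 1 (shut). In form: [{"x": .., "y": .., "z": .., "rx": .., "ry": .., "rz": .., "fingers": ..}, ...]. A call has 1 to 20 rows; each row is the pose to reach, as a shift and turn from the pose commanded when the call began, along the tool's axes at that moment; what a row does not reach only later rows make up. A row lasts 1/8 s, in which the tool goes at most 62.5 mm and 10.7 degrees, less where a joint would pass 70% of its speed; a pose out of reach is approached as far as the arm can. A call with a gripper value outside its range is refused whole. The fingers move at their own pace and stop on an object; "force" is the grip in N (left out, the last holds). Time passes only in rows, so rows that repeat a pose let the fingers close. It gives the time, the measured TCP pose, the force, the opening and the grip force at its end, in the units of the state.
- sensors.get_obs(): the state, without advancing time (a new reading comes with each control period).
- vision.read_camera(name): name is "scene" or "top" or "wrist"; returns a dict with "image" (480x640x3 uint8, red, green, blue), "fx", "fy", "cx", "cy" (pixels), "R" (3x3) and "t" (3): a world point X has camera coordinates R X + t. Camera axes: x right, y down, z forward; pixel columns grow to the right and rows downward; lengths in m; the calibration is good to about 2 mm. The wrist camera is an equidistant fisheye: a pixel r from the principal point sees the ray r / f radians off the axis. A picture is of the moment at which its call begins. There is no depth.
- workorder.sign_off(): hands the job in; it is judged then, once.
The state is a dict: "time_s": time; "qpos": joint angles; "joint_velocities": joint speeds; "effort": joint torques, N m; "tool_pos": TCP position; "tool_rot": TCP orientation; "force": force on the tool from outside, world axes, zero at the start; "wrist_torque": the same for the moment, N m; "grip_width": finger opening in m; "grasp_force": force on a finger pad.
Only numpy, scipy, OpenCV 4.12 (cv2) and the standard library are available. Lean on these libraries where they do the work, as an engineer would, in place of code of your own. Each camera call takes 0.05 s, during which the arm holds its last target. There are 200 camera calls.

## Working session

There is one attempt and no reset: what is moved stays moved. The work goes in short steps, Python scripts to look and compute and a tool call to move; the robot and the scene stay as the last step left them, time stands still between calls to the robot, and variables do not carry over. Pictures are saved under pics/ and viewed, at most 10 in all, crops included, and the job is handed in when it is done.

Besides the shell and the picture viewer there is one more tool, called after "Emit:" as name(argument=value, ...) on one line, values as JSON. drive_tool: Moves the arm, as the interface text tells. Its arguments: {"type":"object","properties":{"moves":{"type":"array"},"force":{"type":"number"}},"required":["moves"]}

```bash
mkdir -p pics; python3 - <<'E'
from cell import sensors, vision
import cv2,pickle
o=sensors.get_obs();print(o)
d={}
for n in("scene","top"):
    c=vision.read_camera(n);d[n]=c
    cv2.imwrite(f"pics/{n}0.png",c["image"][:,:,::-1]);print(n,{k:c[k] for k in c if k!="image"})
pickle.dump(d,open("c0.pkl","wb"))
E
```

```text
{'time_s': 0.0, 'qpos': array([-72.35916599,  18.43895739,  -4.01552459,  83.17437534,
         1.29377217,  78.54006424,  -3.25992542]), 'joint_velocities': array([ 0.10510208, -0.05032917,  0.00330057, -0.00046277,  0.05937528,
       -0.02424489, -0.02630176]), 'effort': array([ 9.40347900e-05, -4.91272581e+01, -4.03944310e-01, -3.12539828e+01,
       -6.40263199e-02,  4.35084407e-02,  1.66211571e-04]), 'tool_pos': array([0.18812061, 0.62164861, 0.24016724]), 'tool_rot': array([-1.79891776e+02,  4.49716305e-03,  1.63168731e+02]), 'force': array([ 0.08357347, -0.46850842,  0.81206134]), 'wrist_torque': array([-0.04031869,  0.02170872,  0.00967649]), 'grasp_force': 0.0, 'grip_width': 0.08705677450575125}
scene {'fx': 474.72106761829303, 'fy': 474.72106761829303, 'cx': 322.74929186694453, 'cy': 246.57574223748946, 'R': array([[ 0.76696241, -0.64160653, -0.01047466],
       [-0.48471449, -0.56856593, -0.66466882],
       [ 0.42050032,  0.51485322, -0.74706468]]), 't': array([-0.51255202,  0.24161988,  1.02448228])}
top {'fx': 543.5614417196383, 'fy': 543.5614417196383, 'cx': 307.6864375961262, 'cy': 237.9284765057381, 'R': array([[-6.80715251e-03, -9.99976623e-01,  6.45654587e-04],
       [-9.84218796e-01,  6.58570822e-03, -1.76833229e-01],
       [ 1.76824843e-01, -1.83919614e-03, -9.84240617e-01]]), 't': array([-0.17422829,  0.55329335,  1.13630682])}
```

View pics/top0.png

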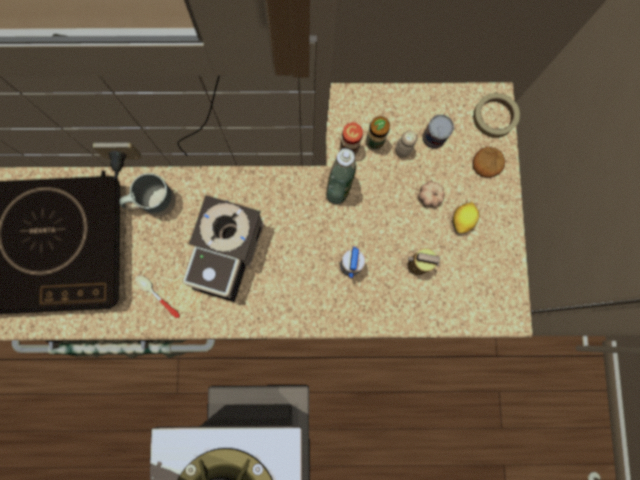

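View pics/scene0.png

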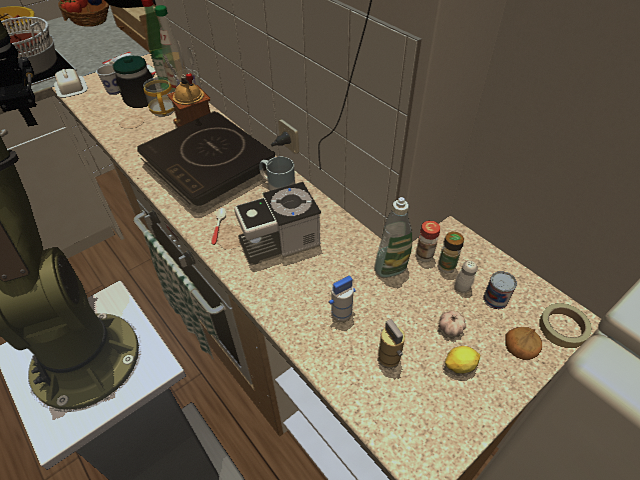

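Top view: the new cartridge's blue grip is at about (353,260), the dispenser's well at about (225,228), and the bottle, old cartridge, mug and spoon stand clear. Next I'll zoom in for exact positions.

```bash
python3 - <<'E'
import cv2,pickle,numpy as np
d=pickle.load(open("c0.pkl","rb"))
t=d["top"]["image"];s=d["scene"]["image"]
f=lambda im,x,y,w,h:cv2.resize(im[y:y+h,x:x+w],(400,300),interpolation=cv2.INTER_CUBIC)
a=np.vstack([np.hstack([f(t,180,190,100,75),f(t,320,230,66.7.__int__(),50)]),np.hstack([f(s,230,170,100,75),f(s,305,265,80,60)])])
cv2.imwrite("pics/z1.png",a[:,:,::-1])
for n in d:
  im=d[n]["image"];h=cv2.cvtColor(im,cv2.COLOR_RGB2HSV)
  m=cv2.inRange(h,(105,130,60),(128,255,255))
  k,l,st,ce=cv2.connectedComponentsWithStats(m)
  for i in range(1,k):
    if st[i,4]>6: 
      ys,xs=np.where(l==i);r=cv2.minAreaRect(np.c_[xs,ys].astype(np.float32));print(n,st[i],ce[i].round(2),r)
E
```

```text
scene [334 276  18  12  93] [342.29 281.42] ((342.2190246582031, 281.3978576660156), (4.893388748168945, 18.788196563720703), 64.98310089111328)
scene [330 300   4   4  11] [331.18 301.18] ((331.0000305175781, 301.0000305175781), (2.8284268379211426, 2.8284268379211426), 45.0)
top [351 248   7  22 106] [354.04 258.65] ((354.05487060546875, 258.506103515625), (5.079851150512695, 21.092424392700195), 6.34019136428833)
top [349 273   4   4  13] [350.38 274.38] ((350.5, 274.5), (3.0, 3.0), 90.0)
```

View pics/z1.png

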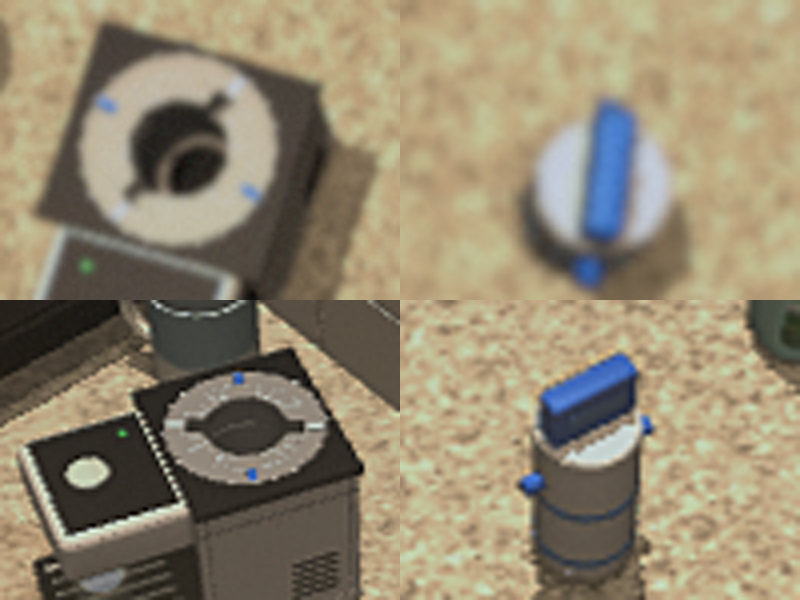

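The ring's centre is near top (224.5,227) and scene (291,201). The white slot marks lie along the upper-right/lower-left diagonal in the top view, and the blue marks are across from them. The cartridge bar is centred near top (354,258.5).

```bash
cat >h.py <<'E'
import numpy as np,pickle
def ray(c,u,v):
    r=np.array([(u-c["cx"])/c["fx"],(v-c["cy"])/c["fy"],1]);return -c["R"].T@c["t"],c["R"].T@r
def onz(c,u,v,z):
    o,d=ray(c,u,v);return o+d*(z-o[2])/d[2]
def tri(*L):
    A=[];b=[]
    for o,d in L:
        P=np.eye(3)-np.outer(d,d)/(d@d);A.append(P);b.append(P@o)
    return np.linalg.solve(sum(A),sum(b))
E
python3 - <<'E'
from h import *
d=pickle.load(open("c0.pkl","rb"));T,S=d["top"],d["scene"]
t=lambda x,y:(180+x/4,190+y/4); s=lambda x,y:(230+x/4,170+y/4)
W=tri(ray(T,*t(178,149)),ray(S,*s(245,125)));print("well",W)
z=.124
for n,c,f,L in(("T",T,t,[(236,85),(120,212),(105,104),(251,191)]),("S",S,s,[(173,125),(318,126),(238,78),(252,174)])):
    p=[onz(c,*f(*q),z)[:2] for q in L];print(n,"mid",(p[0]+p[1])/2,(p[2]+p[3])/2,"white yaw",np.degrees(np.arctan2(*(p[0]-p[1])[::-1])),"blue",np.degrees(np.arctan2(*(p[2]-p[3])[::-1])))
# dispenser direction top edges front-right side (320,88)-(262,290 ) crop, left edge (105,25)-(38,212)
for a,b in (((320,90),(262,290)),((105,25),(38,212))):
    p=onz(T,*t(*a),z)-onz(T,*t(*b),z);print("unit yaw",np.degrees(np.arctan2(p[1],p[0])))
print("bar tri",tri(ray(T,354.05,258.5),ray(S,342.2,281.4)))
tt=lambda x,y:(320+x/6.06,230+y/6);ss=lambda x,y:(305+x/5,265+y/5)
a,b=onz(T,*tt(612,102)[:2],.126) if 0 else onz(T,*tt(212,102),.126),onz(T,*tt(203,235),.126)
print(a,b,(a+b)/2,np.degrees(np.arctan2(*(a-b)[:2][::-1])))
a,b=onz(S,*ss(228,61),.126),onz(S,*ss(146,101),.126)
print(a,b,(a+b)/2,np.degrees(np.arctan2(*(a-b)[:2][::-1])))
pa,pb=onz(S,*ss(131,183),.072),onz(S,*ss(247,125),.072);print("pins",pa,pb,np.degrees(np.arctan2(*(pb-pa)[:2][::-1])))
E
```

```text
well [ 0.56186176 -0.00834895  0.12753679]
T mid [ 0.56250013 -0.00768818] [ 0.56293073 -0.0073885 ] white yaw -41.36545056463568 blue 58.74105383156508
S mid [ 0.56447943 -0.0059348 ] [ 0.5645667  -0.00520231] white yaw 138.86304447006754 blue 58.267282716343615
unit yaw -15.365542720748293
unit yaw -17.860331443898396
bar tri [ 0.4958913  -0.27168645  0.12377857]
[ 0.51896502 -0.27379757  0.126     ] [ 0.4736929  -0.26979605  0.126     ] [ 0.49632896 -0.27179681  0.126     ] -5.051145553607428
[ 0.51586814 -0.2761609   0.126     ] [ 0.47559552 -0.26967273  0.126     ] [ 0.49573183 -0.27291682  0.126     ] -9.15206601592922
pins [ 0.46853878 -0.26851436  0.072     ] [ 0.52787611 -0.27807897  0.072     ] -9.156767836437218
```

Emit:
drive_tool(moves=[{"x": -45,"y": -41,"z": -10},{"x": -95,"y": -86,"z": -20},{"x": -140,"y": -127,"z": -20},{"x": -185,"y": -168,"z": -20},{"x": -230,"y": -209,"z": -20},{"x": -275,"y": -250,"z": -20},{"x": -320,"y": -291,"z": -20},{"x": -365,"y": -332,"z": -20},{"x": -410,"y": -373,"z": -20},{"x": -450,"y": -409,"z": -20},{"x": -465,"y": -460,"z": -20},{"x": -480,"y": -511,"z": -20},{"x": -495,"y": -562,"z": -20,"rz": -0.145},{"x": -510,"y": -613,"z": -20,"rz": -0.145},{"x": -525,"y": -664,"z": -20,"rz": -0.145},{"x": -540,"y": -715,"z": -20,"rz": -0.145},{"x": -554,"y": -766,"z": -20,"rz": -0.145},{"x": -554,"y": -766,"z": -20,"rz": -0.145},{"x": -554,"y": -766,"z": -20,"rz": -0.145}], force=30)

```text
invalid input at $.moves[0]: expected keys x, y, z, rx, ry, rz, fingers
```

```bash
python3 - <<'E'
from cell import sensors, vision
import cv2,pickle
o=sensors.get_obs();print(o['qpos'],o['tool_pos'],o['tool_rot'],o['time_s'])
c=vision.read_camera("wrist");pickle.dump(c,open("w1.pkl","wb"))
cv2.imwrite("pics/w1.png",c["image"][:,:,::-1]);print({k:c[k] for k in c if k!="image"})
E
```

```text
[-72.35782611  18.43430402  -4.01554467  83.16670192   1.29549892
  78.53933421  -3.25989863] [0.1881622  0.62170542 0.24028721] [-1.79904915e+02  5.80243531e-03  1.63167612e+02] 0.1
{'fx': 371.64829954431775, 'fy': 371.64829954431775, 'cx': 316.6546424756088, 'cy': 240.52468752403277, 'R': array([[ 2.90383001e-01,  9.56910440e-01, -3.49777151e-04],
       [ 9.12864092e-01, -2.76907085e-01,  3.00002692e-01],
       [ 2.86978852e-01, -8.74349811e-02, -9.53938291e-01]]), 't': array([-0.64885898, -0.03585323,  0.39069883])}
```

View pics/w1.png

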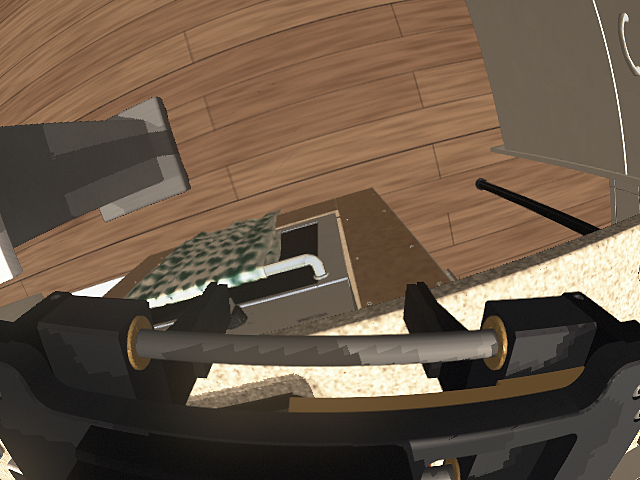

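The call was refused because every key is required. The wrist picture, taken at the start pose, shows floor and oven, with the fingers at the bottom edge around (220,330) and (430,330).

Emit:
drive_tool(moves=[{"x": -45,"y": -41,"z": -10,"rx": 0,"ry": 0,"rz": 0,"fingers": -1},{"x": -95,"y": -86,"z": -20,"rx": 0,"ry": 0,"rz": 0,"fingers": -1},{"x": -140,"y": -127,"z": -20,"rx": 0,"ry": 0,"rz": 0,"fingers": -1},{"x": -185,"y": -168,"z": -20,"rx": 0,"ry": 0,"rz": 0,"fingers": -1},{"x": -230,"y": -209,"z": -20,"rx": 0,"ry": 0,"rz": 0,"fingers": -1},{"x": -275,"y": -250,"z": -20,"rx": 0,"ry": 0,"rz": 0,"fingers": -1},{"x": -320,"y": -291,"z": -20,"rx": 0,"ry": 0,"rz": 0,"fingers": -1},{"x": -365,"y": -332,"z": -20,"rx": 0,"ry": 0,"rz": 0,"fingers": -1},{"x": -410,"y": -373,"z": -20,"rx": 0,"ry": 0,"rz": 0,"fingers": -1},{"x": -450,"y": -409,"z": -20,"rx": 0,"ry": 0,"rz": 0,"fingers": -1},{"x": -465,"y": -460,"z": -20,"rx": 0,"ry": 0,"rz": 0,"fingers": -1},{"x": -480,"y": -511,"z": -20,"rx": 0,"ry": 0,"rz": 0,"fingers": -1},{"x": -495,"y": -562,"z": -20,"rx": 0,"ry": 0,"rz": -0.145,"fingers": -1},{"x": -510,"y": -613,"z": -20,"rx": 0,"ry": 0,"rz": -0.145,"fingers": -1},{"x": -525,"y": -664,"z": -20,"rx": 0,"ry": 0,"rz": -0.145,"fingers": -1},{"x": -540,"y": -715,"z": -20,"rx": 0,"ry": 0,"rz": -0.145,"fingers": -1},{"x": -554,"y": -766,"z": -20,"rx": 0,"ry": 0,"rz": -0.145,"fingers": -1},{"x": -554,"y": -766,"z": -20,"rx": 0,"ry": 0,"rz": -0.145,"fingers": -1},{"x": -554,"y": -766,"z": -20,"rx": 0,"ry": 0,"rz": -0.145,"fingers": -1}], force=30)

```text
time_s: 2.52
tool_pos: [0.4967, -0.2707, 0.2608]
tool_rot: [179.9, -0.0, 171.5]
force: [0.2, 0.8, 0.2]
grip_width: 0.0867
grasp_force: 0.0
```

```bash
python3 - <<'E'
from cell import sensors, vision
import cv2,pickle
o=sensors.get_obs();print(o['qpos'],o['tool_pos'],o['tool_rot'],o['time_s'],o['force'])
c=vision.read_camera("wrist");pickle.dump(c,open("w1.pkl","wb"))
cv2.imwrite("pics/w2.png",c["image"][:,:,::-1]);print({k:c[k] for k in c if k!="image"})
E
```

```text
[-15.55141842   9.18635029  46.59459085  95.17310518  -6.8254276
  78.62480176 113.51021676] [ 0.49671568 -0.27072084  0.2608113 ] [ 1.79949459e+02 -4.37057470e-02  1.71477097e+02] 2.525 [0.22090746 0.80459968 0.23450473]
{'fx': 371.64829954431775, 'fy': 371.64829954431775, 'cx': 316.6546424756088, 'cy': 240.52468752403277, 'R': array([[ 0.1490243 ,  0.98883106,  0.00221041],
       [ 0.94337676, -0.14284324,  0.29939288],
       [ 0.29636472, -0.04253157, -0.95412736]]), 't': array([ 0.19371519, -0.54946031,  0.25130538])}
```

View pics/w2.png

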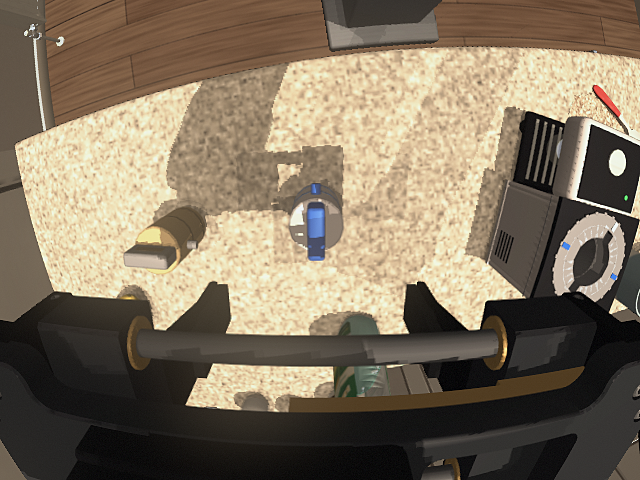

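The wrist view shows the cartridge's blue bar spanning about (316,203)–(316,261), with one pin at (315,187). The old cartridge is at (160,245) and the ring is at right (590,255).

```bash
cat >>h.py <<'E'
def rayf(c,u,v):
    p=np.array([u-c["cx"],v-c["cy"]])/c["fx"];th=np.hypot(*p);k=np.sin(th)/max(th,1e-9)
    return -c["R"].T@c["t"],c["R"].T@np.array([p[0]*k,p[1]*k,np.cos(th)])
def onzf(c,u,v,z):
    o,d=rayf(c,u,v);return o+d*(z-o[2])/d[2]
def projf(c,X):
    q=c["R"]@X+c["t"];r=np.hypot(q[0],q[1]);th=np.arctan2(r,q[2]);return c["cx"]+c["fx"]*th*q[0]/r,c["cy"]+c["fx"]*th*q[1]/r
E
python3 - <<'E'
from h import *
import cv2
c=pickle.load(open("w1.pkl","rb"));im=c["image"];h=cv2.cvtColor(im,cv2.COLOR_RGB2HSV)
for y in range(180,268,4):
    print(y,[tuple(int(v) for v in h[y,x]) for x in range(300,334,3)] if y in(212,240) else [x for x in range(295,340) if 105<=h[y,x,0]<=128 and h[y,x,1]>130])
for u,v in((580,255),):print(onzf(c,u,v,.1275))
# predicted outline for cart at (.496,-.272) yaw -8.5
for yaw in(-7,-8.5,-10):
  a=np.radians(yaw);x=np.array([np.cos(a),np.sin(a),0]);y=np.array([-x[1],x[0],0]);o=np.array([.496,-.272,0])
  print(yaw,[np.round(projf(c,o+sx*.022*x+sy*.007*y+[0,0,.126]),1) for sx,sy in((-1,-1),(-1,1),(1,1),(1,-1))],np.round(projf(c,o-x*.033+[0,0,.072]),1))
E
```

```text
180 []
184 [312, 313, 314]
188 [312, 313, 314, 315]
192 [312, 313, 314, 315]
196 []
200 []
204 []
208 []
212 [(100, 6, 249), (14, 55, 186), (15, 54, 133), (110, 144, 203), (110, 142, 227), (109, 135, 232), (108, 129, 237), (109, 128, 236), (114, 107, 136), (14, 54, 138), (14, 52, 188), (15, 53, 189)]
216 [308, 309, 310, 311, 312, 313, 314, 315, 316, 317, 322, 323]
220 [309, 310, 311, 312, 313, 314, 315, 316, 322, 323]
224 [309, 310, 311, 312, 313, 314, 315, 316, 322, 323]
228 [310, 311, 312, 313, 314, 315, 322, 323]
232 [310, 311, 312, 313, 314, 315, 322, 323]
236 [310, 311, 312, 313, 314]
240 [(15, 54, 142), (15, 55, 140), (16, 57, 143), (115, 61, 96), (116, 68, 102), (116, 68, 102), (115, 70, 102), (115, 71, 101), (120, 36, 85), (15, 54, 142), (14, 54, 141), (16, 53, 140)]
244 []
248 []
252 []
256 []
260 []
264 []
[ 0.55305702 -0.02403871  0.1275    ]
-7 [array([305.3, 206.8]), array([323.6, 206.3]), array([324.9, 260.4]), array([307.3, 260.8])] [314.3 182. ]
-8.5 [array([306.1, 206.6]), array([324.4, 206.5]), array([324.1, 260.6]), array([306.6, 260.6])] [315.3 182. ]
-10 [array([306.8, 206.3]), array([325.2, 206.8]), array([323.4, 260.8]), array([305.9, 260.4])] [316.3 182. ]
```

```bash
python3 - <<'E'
from h import *
import cv2
c=pickle.load(open("w1.pkl","rb"));im=c["image"]
a=cv2.resize(im[170:280,275:365],(490,600),interpolation=cv2.INTER_NEAREST)
b=cv2.resize(im[190:300,545:640][:,:],(310,359),interpolation=cv2.INTER_NEAREST)
o=np.zeros((600,800,3),np.uint8);o[:,:490]=a;o[:359,490:]=b
cv2.imwrite("pics/z2.png",o[:,:,::-1])
E
```

```text
(no output)
```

View pics/z2.png

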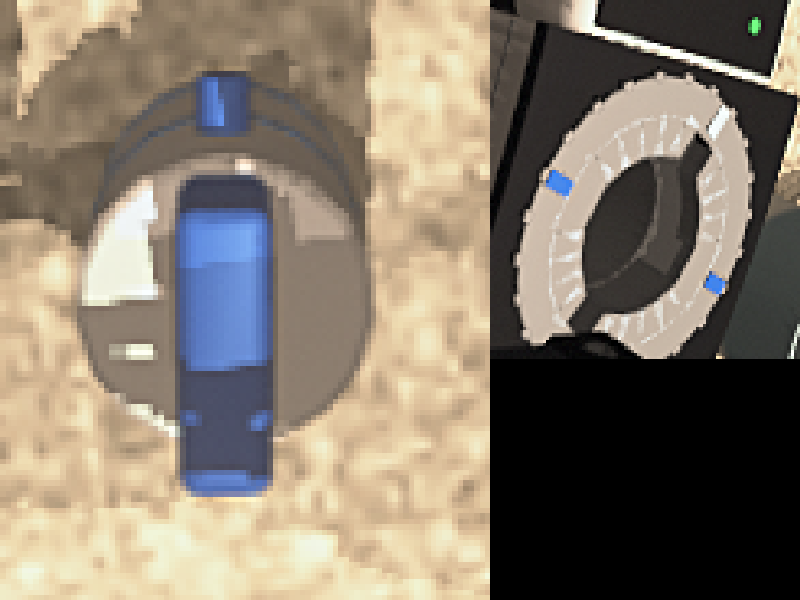

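Matching the bar outline puts the cartridge at about (0.4967,-0.2713), yaw -8°, so the tool is already over it within 1 mm. Next: descend and grip.

Emit:
drive_tool(moves=[{"x": 0,"y": -0.6,"z": 30,"rx": 0,"ry": 0,"rz": -0.008,"fingers": -1},{"x": 0,"y": -0.6,"z": 70,"rx": 0,"ry": 0,"rz": -0.008,"fingers": -1},{"x": 0,"y": -0.6,"z": 110,"rx": 0,"ry": 0,"rz": -0.008,"fingers": -1},{"x": 0,"y": -0.6,"z": 130,"rx": 0,"ry": 0,"rz": -0.008,"fingers": -1},{"x": 0,"y": -0.6,"z": 140,"rx": 0,"ry": 0,"rz": -0.008,"fingers": -1},{"x": 0,"y": -0.6,"z": 140,"rx": 0,"ry": 0,"rz": -0.008,"fingers": -1},{"x": 0,"y": -0.6,"z": 140,"rx": 0,"ry": 0,"rz": -0.008,"fingers": 1},{"x": 0,"y": -0.6,"z": 140,"rx": 0,"ry": 0,"rz": -0.008,"fingers": 1},{"x": 0,"y": -0.6,"z": 140,"rx": 0,"ry": 0,"rz": -0.008,"fingers": 1},{"x": 0,"y": -0.6,"z": 140,"rx": 0,"ry": 0,"rz": -0.008,"fingers": 1},{"x": 0,"y": -0.6,"z": 140,"rx": 0,"ry": 0,"rz": -0.008,"fingers": 1},{"x": 0,"y": -0.6,"z": 140,"rx": 0,"ry": 0,"rz": -0.008,"fingers": 1},{"x": 0,"y": -0.6,"z": 140,"rx": 0,"ry": 0,"rz": -0.008,"fingers": 1},{"x": 0,"y": -0.6,"z": 140,"rx": 0,"ry": 0,"rz": -0.008,"fingers": 1}], force=40)

```text
time_s: 4.32
tool_pos: [0.4966, -0.272, 0.1212]
tool_rot: [180.0, -0.0, 171.9]
force: [-1.0, 0.1, 0.6]
grip_width: 0.015
grasp_force: 0.0
```

Emit:
drive_tool(moves=[{"x": 0,"y": 0,"z": 0,"rx": 0,"ry": 0,"rz": 0,"fingers": 1},{"x": 0,"y": 0,"z": 0,"rx": 0,"ry": 0,"rz": 0,"fingers": 1},{"x": 0,"y": 0,"z": -10,"rx": 0,"ry": 0,"rz": 0,"fingers": 1},{"x": 0,"y": 0,"z": -40,"rx": 0,"ry": 0,"rz": 0,"fingers": 1},{"x": 0,"y": 0,"z": -80,"rx": 0,"ry": 0,"rz": 0,"fingers": 1},{"x": 0,"y": 0,"z": -120,"rx": 0,"ry": 0,"rz": 0,"fingers": 1},{"x": 0,"y": 0,"z": -150,"rx": 0,"ry": 0,"rz": 0,"fingers": 1},{"x": 0,"y": 0,"z": -160,"rx": 0,"ry": 0,"rz": 0,"fingers": 1},{"x": 4,"y": 27,"z": -160,"rx": 0,"ry": 0,"rz": 0.1,"fingers": 1},{"x": 9,"y": 60,"z": -160,"rx": 0,"ry": 0,"rz": 0.2,"fingers": 1},{"x": 14,"y": 95,"z": -160,"rx": 0,"ry": 0,"rz": 0.3,"fingers": 1},{"x": 18,"y": 130,"z": -160,"rx": 0,"ry": 0,"rz": 0.4,"fingers": 1},{"x": 23,"y": 160,"z": -160,"rx": 0,"ry": 0,"rz": 0.5,"fingers": 1},{"x": 27,"y": 187,"z": -160,"rx": 0,"ry": 0,"rz": 0.578,"fingers": 1},{"x": 27,"y": 187,"z": -160,"rx": 0,"ry": 0,"rz": 0.578,"fingers": 1},{"x": 27,"y": 187,"z": -160,"rx": 0,"ry": 0,"rz": 0.578,"fingers": 1},{"x": 27,"y": 187,"z": -160,"rx": 0,"ry": 0,"rz": 0.578,"fingers": 1}], force=40)

```text
time_s: 6.45
tool_pos: [0.4959, -0.0844, 0.281]
tool_rot: [-180.0, -0.0, 138.7]
force: [0.4, 0.4, -1.6]
grip_width: 0.0134
grasp_force: 40.0
```

```bash
python3 - <<'E'
from cell import sensors, vision
import cv2,pickle
o=sensors.get_obs();print(o['qpos'],o['tool_pos'],o['tool_rot'],o['time_s'],o['force'])
c=vision.read_camera("wrist");pickle.dump(c,open("w3.pkl","wb"))
cv2.imwrite("pics/w3.png",c["image"][:,:,::-1])
E
```

```text
[-31.65040797  -2.05688288  37.705853   101.25091667   1.29863863
  80.39915023  54.53542688] [ 0.49587629 -0.08443681  0.28102185] [-1.79969962e+02 -3.32915783e-03  1.38714920e+02] 6.45 [ 0.36635509  0.42296614 -1.5769094 ]
```

View pics/w3.png

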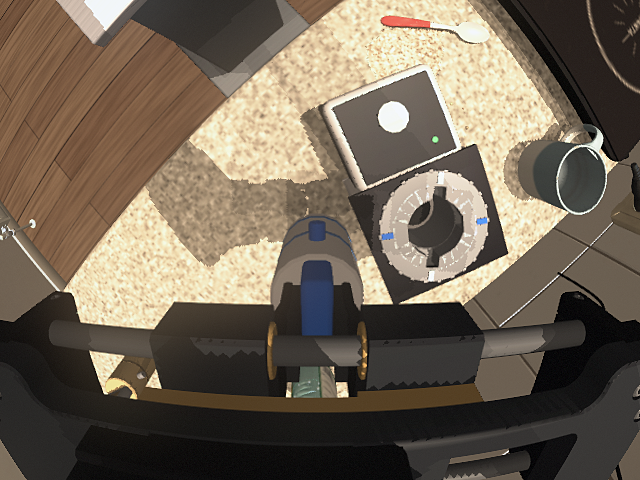

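The wrist view shows the ring clearly: blue marks at (388,237) and (482,221), white marks at (440,178) and (431,276). The cartridge is held upright.

```bash
python3 - <<'E'
from h import *
import cv2
from scipy.optimize import least_squares
c=pickle.load(open("w3.pkl","rb"));im=c["image"];h=cv2.cvtColor(im,cv2.COLOR_RGB2HSV)
def cen(m,x0,y0,r=10):
    s=np.zeros_like(m);s[y0-r:y0+r,x0-r:x0+r]=m[y0-r:y0+r,x0-r:x0+r];ys,xs=np.where(s>0);return xs.mean(),ys.mean(),len(xs)
b=cv2.inRange(h,(100,110,80),(128,255,255));w=cv2.inRange(h,(0,0,225),(180,25,255))
B=[cen(b,388,237),cen(b,482,221)];Wt=[cen(w,440,178),cen(w,431,276)];print(B,Wt)
for z in(.120,.124,.1275,.130):
    p=[onzf(c,*q[:2],z)[:2] for q in B+Wt]
    yw=lambda v:np.degrees(np.arctan2(v[1],v[0]))
    print(z,(p[0]+p[1])/2,(p[2]+p[3])/2,"blue",yw(p[0]-p[1]),"white",yw(p[2]-p[3]),np.linalg.norm(p[0]-p[1]),np.linalg.norm(p[2]-p[3]))
# cartridge pin & bar check in this view
o=np.array([0.4959,-0.0844,.281-.1212]);a=np.radians(138.7);x=np.array([np.cos(a),np.sin(a),0])
print("pin pred",projf(c,o+x*.033+[0,0,.072]),"bar end",projf(c,o+x*.022+[0,0,.126]),cen(b,317,231,14))
d=pickle.load(open("c0.pkl","rb"));T,S=d["top"],d["scene"]
print("well tri",tri(ray(T,224.5,227.25),ray(S,291.25,201.25),rayf(c,*np.mean([q[:2] for q in B+Wt],0))))
E
```

```text
[(np.float64(387.18333333333334), np.float64(235.93333333333334), 60), (np.float64(481.5), np.float64(220.71153846153845), 52)] [(np.float64(440.93243243243245), np.float64(177.55405405405406), 74), (np.float64(431.05454545454546), np.float64(275.45454545454544), 55)]
0.12 [ 0.56626316 -0.00699282] [ 0.56663269 -0.0067273 ] blue -121.92447725194587 white 137.95352409783402 0.08914839062094337 0.08981366667584362
0.124 [ 0.56451993 -0.00730267] [ 0.56488459 -0.00704064] blue -121.9244772519458 white 137.953524097834 0.08797535528381577 0.08863187748106471
0.1275 [ 0.56299459 -0.00757379] [ 0.563355   -0.00731482] blue -121.9244772519459 white 137.953524097834 0.08694894936382927 0.0875978119356332
0.13 [ 0.56190507 -0.00776744] [ 0.56226244 -0.00751066] blue -121.92447725194585 white 137.95352409783402 0.08621580227812452 0.08685919368889641
pin pred (np.float64(317.4371393576196), np.float64(220.7255220459007)) bar end (np.float64(317.80677221049547), np.float64(280.27871102665205)) (np.float64(318.1689189189189), np.float64(232.55405405405406), 148)
well tri [ 0.56202876 -0.00805313  0.1272077 ]
```

Emit:
drive_tool(moves=[{"x": 0,"y": 30,"z": 0,"rx": 0,"ry": 0,"rz": 0.009,"fingers": 1},{"x": 0,"y": 65,"z": 0,"rx": 0,"ry": 0,"rz": 0.009,"fingers": 1},{"x": 0.4,"y": 95,"z": 0,"rx": 0,"ry": 0,"rz": 0.009,"fingers": 1},{"x": 0.4,"y": 101.8,"z": 0,"rx": 0,"ry": 0,"rz": 0.009,"fingers": 1},{"x": 0.4,"y": 101.8,"z": 10,"rx": 0,"ry": 0,"rz": 0.009,"fingers": 1},{"x": 0.4,"y": 101.8,"z": 20,"rx": 0,"ry": 0,"rz": 0.009,"fingers": 1},{"x": 0.4,"y": 101.8,"z": 20,"rx": 0,"ry": 0,"rz": 0.009,"fingers": 1},{"x": 0.4,"y": 101.8,"z": 20,"rx": 0,"ry": 0,"rz": 0.009,"fingers": 1},{"x": 0.4,"y": 101.8,"z": 20,"rx": 0,"ry": 0,"rz": 0.009,"fingers": 1}], force=40)

```text
time_s: 7.62
tool_pos: [0.563, -0.0064, 0.2617]
tool_rot: [180.0, 0.0, 138.3]
force: [-0.8, -0.3, -1.7]
grip_width: 0.0135
grasp_force: 40.0
```

```bash
python3 - <<'E'
from cell import sensors, vision
import cv2,pickle,numpy as np
o=sensors.get_obs();print(o['tool_pos'],o['tool_rot'],o['time_s'],o['force'])
f=lambda im,x,y,w,h,W,H:cv2.resize(im[y:y+h,x:x+w],(W,H),interpolation=cv2.INTER_CUBIC)
w=vision.read_camera("wrist")["image"];s=vision.read_camera("scene")["image"]
a=np.hstack([f(w,220,140,200,200,400,400),f(s,230,130,120,120,400,400)])
cv2.imwrite("pics/z3.png",a[:,:,::-1])
E
```

```text
[ 0.56297795 -0.00642182  0.26174316] [1.79950982e+02 2.45264575e-02 1.38285204e+02] 7.625 [-0.80136838 -0.27463943 -1.67320977]
```

View pics/z3.png

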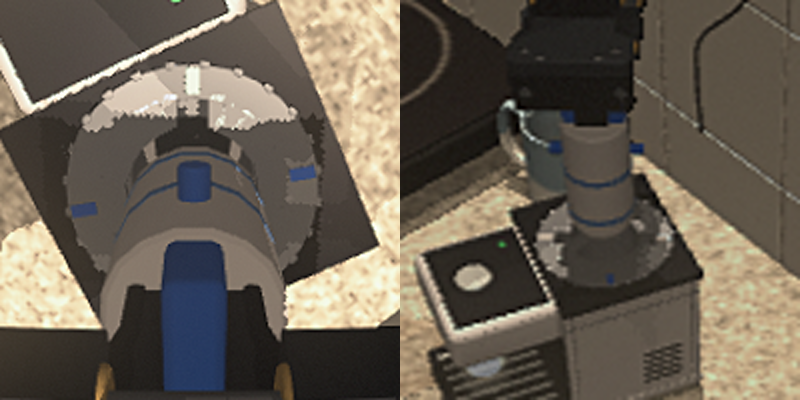

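Seen from the wrist, the cartridge axis (column 194), the ring's centre (193) and the white mark (192) line up. I'll make a small correction and lower it, watching the force.

Emit:
drive_tool(moves=[{"x": -0.5,"y": -0.4,"z": 0,"rx": 0,"ry": 0,"rz": 0.002,"fingers": 1},{"x": -0.5,"y": -0.4,"z": 5,"rx": 0,"ry": 0,"rz": 0.002,"fingers": 1},{"x": -0.5,"y": -0.4,"z": 10,"rx": 0,"ry": 0,"rz": 0.002,"fingers": 1},{"x": -0.5,"y": -0.4,"z": 15,"rx": 0,"ry": 0,"rz": 0.002,"fingers": 1},{"x": -0.5,"y": -0.4,"z": 19,"rx": 0,"ry": 0,"rz": 0.002,"fingers": 1},{"x": -0.5,"y": -0.4,"z": 23,"rx": 0,"ry": 0,"rz": 0.002,"fingers": 1},{"x": -0.5,"y": -0.4,"z": 27,"rx": 0,"ry": 0,"rz": 0.002,"fingers": 1},{"x": -0.5,"y": -0.4,"z": 27,"rx": 0,"ry": 0,"rz": 0.002,"fingers": 1}], force=40)

```text
time_s: 8.72
tool_pos: [0.5628, -0.0068, 0.2339]
tool_rot: [-180.0, -0.0, 138.2]
force: [-0.5, 0.1, -1.1]
grip_width: 0.0132
grasp_force: 40.0
```

Emit:
drive_tool(moves=[{"x": 0,"y": 0,"z": 4,"rx": 0,"ry": 0,"rz": 0,"fingers": 1},{"x": 0,"y": 0,"z": 8,"rx": 0,"ry": 0,"rz": 0,"fingers": 1},{"x": 0,"y": 0,"z": 12,"rx": 0,"ry": 0,"rz": 0,"fingers": 1},{"x": 0,"y": 0,"z": 16,"rx": 0,"ry": 0,"rz": 0,"fingers": 1},{"x": 0,"y": 0,"z": 20,"rx": 0,"ry": 0,"rz": 0,"fingers": 1},{"x": 0,"y": 0,"z": 24,"rx": 0,"ry": 0,"rz": 0,"fingers": 1},{"x": 0,"y": 0,"z": 28,"rx": 0,"ry": 0,"rz": 0,"fingers": 1},{"x": 0,"y": 0,"z": 32,"rx": 0,"ry": 0,"rz": 0,"fingers": 1},{"x": 0,"y": 0,"z": 36,"rx": 0,"ry": 0,"rz": 0,"fingers": 1},{"x": 0,"y": 0,"z": 40,"rx": 0,"ry": 0,"rz": 0,"fingers": 1},{"x": 0,"y": 0,"z": 40,"rx": 0,"ry": 0,"rz": 0,"fingers": 1}], force=40)

```text
time_s: 10.1
tool_pos: [0.5627, -0.0068, 0.1939]
tool_rot: [-180.0, -0.0, 138.2]
force: [-0.4, -0.0, -2.1]
grip_width: 0.0137
grasp_force: 40.0
```

Emit:
drive_tool(moves=[{"x": 0,"y": 0,"z": 3,"rx": 0,"ry": 0,"rz": 0,"fingers": 1},{"x": 0,"y": 0,"z": 6,"rx": 0,"ry": 0,"rz": 0,"fingers": 1},{"x": 0,"y": 0,"z": 9,"rx": 0,"ry": 0,"rz": 0,"fingers": 1},{"x": 0,"y": 0,"z": 11,"rx": 0,"ry": 0,"rz": 0,"fingers": 1},{"x": 0,"y": 0,"z": 12,"rx": 0,"ry": 0,"rz": 0,"fingers": 1},{"x": 0,"y": 0,"z": 13,"rx": 0,"ry": 0,"rz": 0,"fingers": 1},{"x": 0,"y": 0,"z": 14,"rx": 0,"ry": 0,"rz": 0,"fingers": 1},{"x": 0,"y": 0,"z": 14,"rx": 0,"ry": 0,"rz": 0,"fingers": 1}], force=40)

```text
time_s: 11.1
tool_pos: [0.5629, -0.0068, 0.1802]
tool_rot: [180.0, -0.0, 138.2]
force: [-0.2, 0.6, -2.7]
grip_width: 0.0137
grasp_force: 40.0
```

Emit:
drive_tool(moves=[{"x": 0,"y": 0,"z": 1,"rx": 0,"ry": 0,"rz": 0,"fingers": 1},{"x": 0,"y": 0,"z": 2,"rx": 0,"ry": 0,"rz": 0,"fingers": 1},{"x": 0,"y": 0,"z": 3,"rx": 0,"ry": 0,"rz": 0,"fingers": 1},{"x": 0,"y": 0,"z": 3,"rx": 0,"ry": 0,"rz": 0,"fingers": 1}], force=40)

```text
time_s: 11.6
tool_pos: [0.5629, -0.0069, 0.1772]
tool_rot: [-180.0, -0.0, 138.2]
force: [-0.0, 1.3, -1.6]
grip_width: 0.0138
grasp_force: 40.0
```

Emit:
drive_tool(moves=[{"x": 0,"y": 0,"z": 1,"rx": 0,"ry": 0,"rz": 0,"fingers": 1},{"x": 0,"y": 0,"z": 2,"rx": 0,"ry": 0,"rz": 0,"fingers": 1},{"x": 0,"y": 0,"z": 3,"rx": 0,"ry": 0,"rz": 0,"fingers": 1},{"x": 0,"y": 0,"z": 4,"rx": 0,"ry": 0,"rz": 0,"fingers": 1},{"x": 0,"y": 0,"z": 4,"rx": 0,"ry": 0,"rz": 0,"fingers": 1}], force=40)

```text
time_s: 12.22
tool_pos: [0.5629, -0.0069, 0.1731]
tool_rot: [-180.0, -0.0, 138.2]
force: [0.2, -0.6, -0.5]
grip_width: 0.0138
grasp_force: 40.0
```

Emit:
drive_tool(moves=[{"x": 0,"y": 0,"z": 1,"rx": 0,"ry": 0,"rz": 0,"fingers": 1},{"x": 0,"y": 0,"z": 2,"rx": 0,"ry": 0,"rz": 0,"fingers": 1},{"x": 0,"y": 0,"z": 3,"rx": 0,"ry": 0,"rz": 0,"fingers": 1},{"x": 0,"y": 0,"z": 4,"rx": 0,"ry": 0,"rz": 0,"fingers": 1},{"x": 0,"y": 0,"z": 4,"rx": 0,"ry": 0,"rz": 0,"fingers": 1}], force=40)

```text
time_s: 12.85
tool_pos: [0.5631, -0.0069, 0.1694]
tool_rot: [180.0, 0.0, 138.2]
force: [0.1, 0.1, -0.2]
grip_width: 0.014
grasp_force: 40.0
```

Emit:
drive_tool(moves=[{"x": 0,"y": 0,"z": 1,"rx": 0,"ry": 0,"rz": 0,"fingers": 1},{"x": 0,"y": 0,"z": 2,"rx": 0,"ry": 0,"rz": 0,"fingers": 1},{"x": 0,"y": 0,"z": 2,"rx": 0,"ry": 0,"rz": 0,"fingers": 1},{"x": 0,"y": 0,"z": 2,"rx": 0,"ry": 0,"rz": 0,"fingers": 1}], force=40)

```text
time_s: 13.35
tool_pos: [0.5632, -0.0069, 0.1676]
tool_rot: [180.0, 0.0, 138.2]
force: [-0.8, -0.2, 4.2]
grip_width: 0.0138
grasp_force: 40.0
```

Emit:
drive_tool(moves=[{"x": 0,"y": 0,"z": 1,"rx": 0,"ry": 0,"rz": 0,"fingers": 1},{"x": 0,"y": 0,"z": 2,"rx": 0,"ry": 0,"rz": 0,"fingers": 1},{"x": 0,"y": 0,"z": 3,"rx": 0,"ry": 0,"rz": 0,"fingers": 1},{"x": 0,"y": 0,"z": 4,"rx": 0,"ry": 0,"rz": 0,"fingers": 1},{"x": 0,"y": 0,"z": 5,"rx": 0,"ry": 0,"rz": 0,"fingers": 1},{"x": 0,"y": 0,"z": 5,"rx": 0,"ry": 0,"rz": 0,"fingers": 1},{"x": 0,"y": 0,"z": 5,"rx": 0,"ry": 0,"rz": 0,"fingers": 1}], force=40)

```text
time_s: 14.22
tool_pos: [0.5634, -0.0069, 0.1631]
tool_rot: [179.9, 0.0, 138.2]
force: [-2.0, -0.1, 8.4]
grip_width: 0.0138
grasp_force: 40.0
```

Emit:
drive_tool(moves=[{"x": 0,"y": 0,"z": 1,"rx": 0,"ry": 0,"rz": 0,"fingers": 1},{"x": 0,"y": 0,"z": 2,"rx": 0,"ry": 0,"rz": 0,"fingers": 1},{"x": 0,"y": 0,"z": 2.5,"rx": 0,"ry": 0,"rz": 0,"fingers": 1},{"x": 0,"y": 0,"z": 2.5,"rx": 0,"ry": 0,"rz": 0,"fingers": 1},{"x": 0,"y": 0,"z": 2.5,"rx": 0,"ry": 0,"rz": 0,"fingers": 1}], force=40)

```text
time_s: 14.85
tool_pos: [0.5634, -0.0069, 0.161]
tool_rot: [179.9, 0.0, 138.2]
force: [-2.9, -1.3, 10.8]
grip_width: 0.0138
grasp_force: 40.0
```

Emit:
drive_tool(moves=[{"x": 0,"y": 0,"z": 0,"rx": 0,"ry": 0,"rz": 0.04,"fingers": 1},{"x": 0,"y": 0,"z": 0,"rx": 0,"ry": 0,"rz": 0.08,"fingers": 1},{"x": 0,"y": 0,"z": 0,"rx": 0,"ry": 0,"rz": 0.12,"fingers": 1},{"x": 0,"y": 0,"z": 0,"rx": 0,"ry": 0,"rz": 0.16,"fingers": 1},{"x": 0,"y": 0,"z": 0,"rx": 0,"ry": 0,"rz": 0.2,"fingers": 1},{"x": 0,"y": 0,"z": 0,"rx": 0,"ry": 0,"rz": 0.2,"fingers": 1}], force=40)

```text
time_s: 15.6
tool_pos: [0.564, -0.0069, 0.1612]
tool_rot: [179.9, 0.1, 126.7]
force: [-1.2, 0.7, 10.4]
grip_width: 0.0138
grasp_force: 40.0
```

```bash
python3 -c "
from cell import sensors
o=sensors.get_obs();print(o['tool_pos'],o['tool_rot'],o['force'],o['wrist_torque'])"
```

```text
[ 0.56400594 -0.00685178  0.16121835] [1.79868436e+02 6.56716937e-02 1.26720402e+02] [-1.21623553  0.66154185 10.43653345] [-0.0797721   0.44319005  0.03023378]
```

Emit:
drive_tool(moves=[{"x": 0,"y": 0,"z": 0,"rx": 0,"ry": 0,"rz": 0.07,"fingers": 1},{"x": 0,"y": 0,"z": 0,"rx": 0,"ry": 0,"rz": 0.14,"fingers": 1},{"x": 0,"y": 0,"z": 0,"rx": 0,"ry": 0,"rz": 0.21,"fingers": 1},{"x": 0,"y": 0,"z": 0,"rx": 0,"ry": 0,"rz": 0.28,"fingers": 1},{"x": 0,"y": 0,"z": 0,"rx": 0,"ry": 0,"rz": 0.35,"fingers": 1},{"x": 0,"y": 0,"z": 0,"rx": 0,"ry": 0,"rz": 0.42,"fingers": 1},{"x": 0,"y": 0,"z": 0,"rx": 0,"ry": 0,"rz": 0.49,"fingers": 1},{"x": 0,"y": 0,"z": 0,"rx": 0,"ry": 0,"rz": 0.56,"fingers": 1},{"x": 0,"y": 0,"z": 0,"rx": 0,"ry": 0,"rz": 0.6,"fingers": 1},{"x": 0,"y": 0,"z": 0,"rx": 0,"ry": 0,"rz": 0.6,"fingers": 1}], force=40)

```text
time_s: 16.85
tool_pos: [0.5642, -0.0067, 0.1613]
tool_rot: [179.8, -0.0, 92.3]
force: [-0.7, 0.9, 10.5]
grip_width: 0.0138
grasp_force: 40.0
```

```bash
python3 -c "
from cell import sensors
o=sensors.get_obs();print(o['tool_pos'],o['tool_rot'],o['force'],o['wrist_torque'])"
```

```text
[ 0.56416762 -0.0066501   0.16125964] [ 1.79836187e+02 -3.54936340e-02  9.23474964e+01] [-0.73413106  0.89917207 10.46666354] [-0.04146954  0.44041472 -0.01133369]
```

Emit:
drive_tool(moves=[{"x": 0,"y": 0,"z": 0,"rx": 0,"ry": 0,"rz": 0.07,"fingers": 1},{"x": 0,"y": 0,"z": 0,"rx": 0,"ry": 0,"rz": 0.14,"fingers": 1},{"x": 0,"y": 0,"z": 0,"rx": 0,"ry": 0,"rz": 0.21,"fingers": 1},{"x": 0,"y": 0,"z": 0,"rx": 0,"ry": 0,"rz": 0.28,"fingers": 1},{"x": 0,"y": 0,"z": 0,"rx": 0,"ry": 0,"rz": 0.35,"fingers": 1},{"x": 0,"y": 0,"z": 0,"rx": 0,"ry": 0,"rz": 0.42,"fingers": 1},{"x": 0,"y": 0,"z": 0,"rx": 0,"ry": 0,"rz": 0.48,"fingers": 1},{"x": 0,"y": 0,"z": 0,"rx": 0,"ry": 0,"rz": 0.53,"fingers": 1},{"x": 0,"y": 0,"z": 0,"rx": 0,"ry": 0,"rz": 0.56,"fingers": 1},{"x": 0,"y": 0,"z": 0,"rx": 0,"ry": 0,"rz": 0.58,"fingers": 1},{"x": 0,"y": 0,"z": 0,"rx": 0,"ry": 0,"rz": 0.58,"fingers": 1}], force=40)

```text
time_s: 18.23
tool_pos: [0.5642, -0.0067, 0.1612]
tool_rot: [179.9, -0.1, 59.1]
force: [-1.6, 0.3, 10.2]
grip_width: 0.0132
grasp_force: 40.0
```

```bash
python3 -c "
from cell import sensors
o=sensors.get_obs();print(o['tool_pos'],o['tool_rot'],o['force'],o['wrist_torque'])"
```

```text
[ 0.5642024  -0.00674307  0.1612193 ] [ 1.79877973e+02 -1.12250503e-01  5.91266360e+01] [-1.60961376  0.26406635 10.16629578] [0.00071435 0.47177199 0.1200174 ]
```

Emit:
drive_tool(moves=[{"x": 0,"y": 0,"z": 0,"rx": 0,"ry": 0,"rz": 0.01,"fingers": 1},{"x": 0,"y": 0,"z": 0,"rx": 0,"ry": 0,"rz": 0.02,"fingers": 1},{"x": 0,"y": 0,"z": 0,"rx": 0,"ry": 0,"rz": 0.02,"fingers": 1}], force=40)

```text
time_s: 18.6
tool_pos: [0.5642, -0.0068, 0.1612]
tool_rot: [179.9, -0.1, 58.0]
force: [-1.0, 0.6, 10.5]
grip_width: 0.0135
grasp_force: 40.0
```

```bash
python3 -c "
from cell import sensors
o=sensors.get_obs();print(o['tool_pos'],o['tool_rot'],o['force'],o['wrist_torque'])"
```

```text
[ 0.5642115  -0.00677702  0.1612175 ] [ 1.79879174e+02 -1.14681659e-01  5.79853231e+01] [-0.98886887  0.6002901  10.52282982] [-0.04472081  0.42996192  0.02807942]
```

Emit:
drive_tool(moves=[{"x": 0,"y": 0,"z": 0,"rx": 0,"ry": 0,"rz": 0.01,"fingers": 1},{"x": 0,"y": 0,"z": 0,"rx": 0,"ry": 0,"rz": 0.02,"fingers": 1},{"x": 0,"y": 0,"z": 0,"rx": 0,"ry": 0,"rz": 0.03,"fingers": 1},{"x": 0,"y": 0,"z": 0,"rx": 0,"ry": 0,"rz": 0.03,"fingers": 1}], force=40)

```text
time_s: 19.1
tool_pos: [0.5641, -0.0066, 0.1612]
tool_rot: [179.9, -0.1, 56.3]
force: [-2.7, 0.1, 10.9]
grip_width: 0.0139
grasp_force: 40.0
```

```bash
python3 -c "
from cell import sensors
o=sensors.get_obs();print(o['tool_pos'],o['tool_rot'],o['force'],o['wrist_torque'])"
```

```text
[ 0.56405415 -0.00659158  0.16119663] [ 1.79905228e+02 -1.09837344e-01  5.62943846e+01] [-2.68595164  0.14990775 10.89115886] [-0.05362169  0.5315871   0.14945157]
```

Emit:
drive_tool(moves=[{"x": 0,"y": 0,"z": 0,"rx": 0,"ry": 0,"rz": 0.01,"fingers": 1},{"x": 0,"y": 0,"z": 0,"rx": 0,"ry": 0,"rz": 0.02,"fingers": 1},{"x": 0,"y": 0,"z": 0,"rx": 0,"ry": 0,"rz": 0.02,"fingers": 1}], force=40)

```text
time_s: 19.48
tool_pos: [0.5638, -0.0063, 0.1612]
tool_rot: [180.0, -0.1, 55.2]
force: [-3.3, 1.3, 12.0]
grip_width: 0.014
grasp_force: 40.0
```

```bash
python3 -c "
from cell import sensors
o=sensors.get_obs();print(o['tool_pos'],o['tool_rot'],o['force'],o['wrist_torque'])"
```

```text
[ 0.56375967 -0.00628167  0.16117079] [ 1.79953547e+02 -1.02332184e-01  5.51821416e+01] [-3.26468435  1.26994916 11.9640328 ] [0.04822382 0.68513293 0.24741788]
```

Emit:
drive_tool(moves=[{"x": 0,"y": 0,"z": 0,"rx": 0,"ry": 0,"rz": -0.03,"fingers": 1},{"x": 0,"y": 0,"z": 0,"rx": 0,"ry": 0,"rz": -0.055,"fingers": 1},{"x": 0,"y": 0,"z": -1,"rx": 0,"ry": 0,"rz": -0.055,"fingers": 1},{"x": 0,"y": 0,"z": -2,"rx": 0,"ry": 0,"rz": -0.055,"fingers": 1},{"x": 0,"y": 0,"z": -3,"rx": 0,"ry": 0,"rz": -0.055,"fingers": 1},{"x": 0,"y": 0,"z": -4,"rx": 0,"ry": 0,"rz": -0.055,"fingers": 1},{"x": 0,"y": 0,"z": -4,"rx": 0,"ry": 0,"rz": -0.055,"fingers": 1}], force=40)

```text
time_s: 20.35
tool_pos: [0.564, -0.0066, 0.1646]
tool_rot: [179.9, -0.1, 58.3]
force: [-0.1, 0.5, 6.2]
grip_width: 0.0137
grasp_force: 40.0
```

```bash
python3 -c "
from cell import sensors
o=sensors.get_obs();print(o['tool_pos'],o['tool_rot'],o['force'],o['wrist_torque'])"
```

```text
[ 0.56395999 -0.00661229  0.16464513] [ 1.79904179e+02 -1.04692440e-01  5.82626362e+01] [-0.13379494  0.54506904  6.18223818] [ 0.03492226  0.15179209 -0.0363497 ]
```

Emit:
drive_tool(moves=[{"x": 0,"y": 0,"z": -0.5,"rx": 0,"ry": 0,"rz": 0,"fingers": 1},{"x": 0,"y": 0,"z": -1,"rx": 0,"ry": 0,"rz": 0,"fingers": 1},{"x": 0,"y": 0,"z": -1,"rx": 0,"ry": 0,"rz": 0,"fingers": 1},{"x": 0,"y": 0,"z": -1,"rx": 0,"ry": 0,"rz": 0,"fingers": -1},{"x": 0,"y": 0,"z": -1,"rx": 0,"ry": 0,"rz": 0,"fingers": -1},{"x": 0,"y": 0,"z": -1,"rx": 0,"ry": 0,"rz": 0,"fingers": -1},{"x": 0,"y": 0,"z": -1,"rx": 0,"ry": 0,"rz": 0,"fingers": -1},{"x": 0,"y": 0,"z": -1,"rx": 0,"ry": 0,"rz": 0,"fingers": -1},{"x": 0,"y": 0,"z": -1,"rx": 0,"ry": 0,"rz": 0,"fingers": -1},{"x": 0,"y": 0,"z": -1,"rx": 0,"ry": 0,"rz": 0,"fingers": -1},{"x": 0,"y": 0,"z": -10,"rx": 0,"ry": 0,"rz": 0,"fingers": -1},{"x": 0,"y": 0,"z": -35,"rx": 0,"ry": 0,"rz": 0,"fingers": -1},{"x": 0,"y": 0,"z": -70,"rx": 0,"ry": 0,"rz": 0,"fingers": -1},{"x": 0,"y": 0,"z": -110,"rx": 0,"ry": 0,"rz": 0,"fingers": -1},{"x": 0,"y": 0,"z": -120,"rx": 0,"ry": 0,"rz": 0,"fingers": -1},{"x": 0,"y": 0,"z": -120,"rx": 0,"ry": 0,"rz": 0,"fingers": -1},{"x": 0,"y": 0,"z": -120,"rx": 0,"ry": 0,"rz": 0,"fingers": -1}], force=40)

```text
time_s: 22.48
tool_pos: [0.5623, -0.0068, 0.2825]
tool_rot: [-179.9, 0.1, 58.3]
force: [0.9, 0.2, -0.9]
grip_width: 0.0869
grasp_force: 0.0
```

```bash
python3 - <<'E'
from cell import sensors, vision
import cv2,pickle,numpy as np
from h import *
o=sensors.get_obs();print(o['tool_pos'],o['tool_rot'],o['time_s'],o['force'],o['grip_width'])
f=lambda im,x,y,w,h,W,H:cv2.resize(im[y:y+h,x:x+w],(W,H),interpolation=cv2.INTER_CUBIC)
w=vision.read_camera("wrist");s=vision.read_camera("scene")["image"]
pickle.dump(w,open("w4.pkl","wb"))
for z in(.126-.083+.1275,):print("bar top pred",projf(w,np.array([.563,-.0072,z])))
a=np.hstack([f(w["image"],220,140,200,200,400,400),f(s,230,130,120,120,400,400)])
cv2.imwrite("pics/z4.png",a[:,:,::-1])
E
```

```text
[ 0.56225202 -0.00675604  0.28248069] [-1.79904896e+02  7.64342144e-02  5.82629415e+01] 22.475 [ 0.90684754  0.15582105 -0.85153667] 0.08691641104499698
bar top pred (np.float64(317.6653834223093), np.float64(243.55129039851147))
```

View pics/z4.png

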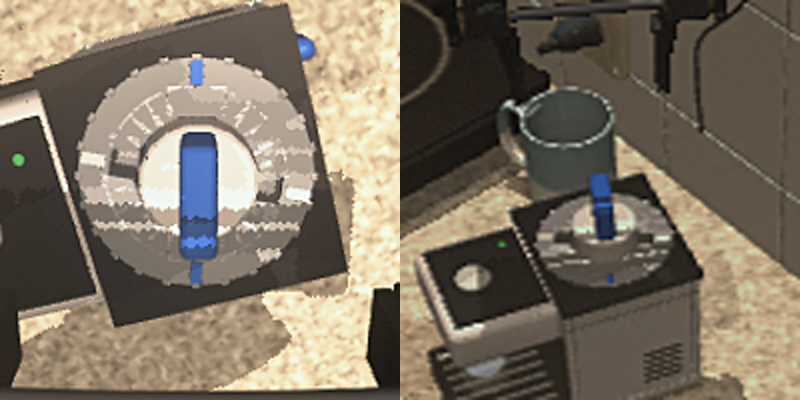

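The grip bar points straight at both blue marks, (195,72) and (195,272). The cartridge sits upright and centred in the ring, and the gripper is open and clear of it.

```bash
python3 -c "
from cell import workorder
print(workorder.sign_off())"
```

```text
the job is handed in; nothing more can be done
None
```

The new cartridge is fitted, turned to the blue marks, risen into its locking notches and released, with about 12 N the highest push I read. The job is handed in at about 22.5 s of the 72 s allowed; the hand-in returned no verdict.

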